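# Load the sharpening wheels and lock the speed

## Robot

A 6-joint arm with a two-finger parallel gripper is mounted at the origin on the work surface. World frame = base frame: x ahead of the robot, y to its left, z up, the work surface at z = 0. Lengths are in m, angles in rad, forces in N, time in s.
With the tool pointing down it reaches from about 0.35 to 0.85 m from the base axis. Payload 8.1 kg.
Tool frame: the origin (TCP) lies at the very end of the fingers, on their centre line; the grasp point (between the pads) lies robot.grip_point_offset behind it (robot.grip_point_offset is the distance from the TCP to the grasp point, in m); z points along the fingers, y is the line along which they close (so a half turn about z gives the same grasp; the last joint's range is limited). The gripper opens to 93 mm and grips with 3 to 60 N. Pads are 15 mm wide; open, the fingers measure 128 mm over their backs; the gripper's body (75 mm by 188 mm) begins 65 mm behind the grasp point.
Start: joints at [1.036, 0.13, 1.488, -0, 1.523, -0.085], TCP at [0.261, 0.54, 0.219] pointing down, gripper open.
Joint ranges: [-2.96, 2.96], [-0.89, 2.26], [0.02, 2.5], [-1.34, 4.48], [0, 2.73], [-2.66, 2.66]. Speed limits (rad/s): [2.39, 2.39, 2.79, 3.14, 3.14, 3.14].

## Interface

Orientations are given as a rotation vector (axis times angle).
In Python, from plant import robot, eyes gives the robot as it stands. The module is installed in compiled form; this text tells all that it offers.
- The arm moves only by the tool apply_moves, never from a script. Its argument "steps" is one flat list of numbers, 7 for each row, row after row: the shift along the tool's x, y, z in units of 30 mm (1.0 is 30 mm), then the turn, a rotation vector about the tool's x, y, z in units of 6 degrees (1.0 is 6 degrees), then the opening in per cent of the stroke, from 0 (shut) to 100 (fully open). In form: [dx, dy, dz, ax, ay, az, fingers, dx, dy, dz, ax, ay, az, fingers, ...]. A call has 1 to 12 rows; each row shifts and turns the commanded pose from where the row before left it, along the tool's axes as they then stand; what a row does not reach is not made up. A row lasts 1/12 s, in which the tool goes at most 41.7 mm and 7.16 degrees, less where a joint would pass 70% of its speed; a pose out of reach is approached as far as the arm can. A call is refused whole if a number of a shift passes 1 or a number of a turn 1, either way. A call with a gripper value outside its range is refused whole. The fingers move at their own pace and stop on an object; "grip_force" is the grip in N (left out, the last holds). Time passes only in rows, so rows that do not move let the fingers close. It gives the time, the measured TCP pose, the force, the opening and the grip force at its end, in the units of the state.
- robot.read_state(): the state, without advancing time (a new reading comes with each control period).
- eyes.read_camera(name): name is "scene" or "side" or "wrist"; returns the picture (420x560x3 uint8, red, green, blue); there is no depth.
- eyes.calibration(name): a dict with "K" (3x3 intrinsics, pixels), "R" (3x3) and "t" (3): a world point X has camera coordinates R X + t. Camera axes: x right, y down, z forward; pixel columns grow to the right and rows downward; lengths in m; the calibration is good to about 2 mm. A picture is of the moment at which its call begins: read the wrist's pose just before it. calibration takes no time and is no camera call; for the wrist camera it gives the pose at the moment of the call.
- robot.close_job(): hands the job in; it is judged then, once.
Trained networks look in the newest picture that a camera, given by its name, has taken for a name from the list of things; names that differ only in an ending like _2 or _b are one class to them, and where a whole thing is asked for, a point or a joint stands for the part that bears it (a point fixed in the world has none). Each returns a list of dicts, best first, with "conf" (0 to 1); they miss things now and then, are a little off and sometimes report something else, mostly with a low value. They report only what shows in the picture. A call takes as long as a camera call. They do not tell look-alikes from the thing itself.
- eyes.search_frame(camera, thing): "rect" ([left, top, width, height] in pixels, round what is visible of it).
- eyes.place_of(camera, thing): "xy" ([column, row] in pixels: a listed point, or the origin of a listed thing).
The state is a dict: "t": time; "q": joint angles; "dq": joint speeds; "joint_torque": joint torques, N m; "tool_pos": TCP position; "orientation": TCP orientation; "force": force on the tool from outside, world axes, zero at the start; "wrist_torque": the same for the moment, N m; "opening": finger opening in m; "gripper_force": force on a finger pad.
Only numpy, scipy, OpenCV 4.12 (cv2) and the standard library are available. Lean on these libraries where they do the work, as an engineer would, in place of code of your own. Each camera call takes 0.05 s, during which the arm holds its last target. There are 200 camera calls.

## Task

Set up the knife-sharpening machine: lift the steel collar off its spindle and stand it on the table, then put every grey stone wheel that lies on the table on the spindle, one at a time from the widest to the narrowest, each lying flat on the one below, and put the collar back on top, flange down. Then turn the speed knob until its white-marked end points along the white line on the deck, and last slide the lock fork fully home over the knob, leaving the cup, bottle and phone where they are.

Things in the scene. Friction and masses are not known exactly. Their poses are not given: they have to be found in the camera images.
- machine: Grey bench sharpening machine fixed to the table, a flat box 150 (x) by 250 (y) by 45 mm high. Origin under its centre, z up. All of its parts keep their places in its frame: spindle at (0, 75), knob axis at (35, -65), lock tab at (-60, -65) mm when open. The lock slides along the machine's +x.
- spindle (a point): Centre of the top of the round drive flange (34 mm diameter, 10 mm high, its top 55 mm above the table), on the spindle's axis: the wheels rest here. The steel spindle, 12 mm diameter with a tapered tip, stands up 56 mm above this point. Axes as the machine's.
- wheel66: Grey stone sharpening wheel, a plain flat ring: outer diameter 66 mm, bore 18 mm, 12 mm thick, starts flat on the table. Origin at its centre (6 mm above its underside), z along its axis; both faces are alike. May be absent (None); then it is simply not part of this job.
- wheel57: Grey stone sharpening wheel, a plain flat ring: outer diameter 57 mm, bore 18 mm, 12 mm thick, starts flat on the table. Origin at its centre (6 mm above its underside), z along its axis; both faces are alike. May be absent (None); then it is simply not part of this job.
- wheel48: Grey stone sharpening wheel, a plain flat ring: outer diameter 48 mm, bore 18 mm, 12 mm thick, starts flat on the table. Origin at its centre (6 mm above its underside), z along its axis; both faces are alike. May be absent (None); then it is simply not part of this job.
- wheel39: Grey stone sharpening wheel, a plain flat ring: outer diameter 39 mm, bore 18 mm, 12 mm thick, starts flat on the table. Origin at its centre (6 mm above its underside), z along its axis; both faces are alike. May be absent (None); then it is simply not part of this job.
- collar: Bright steel clamping collar with a 17 mm bore right through: a flange 36 mm diameter and 8 mm high below, a round grip 26 mm diameter and 22 mm high above it, 30 mm in all. Origin on its axis at the underside of the flange, z up. Starts on the spindle, flange down on the drive flange; it weighs about 100 g.
- speed_knob (a joint): Angle of the speed knob, 0 to 2.6 rad, growing as it is turned clockwise seen from above. At 1.6 rad its white-marked bar end points along the white line, straight along the machine's -x towards the lock (within 0.15 rad is well set). It turns easily and stays where it is left.
- knob_top (a point): Middle of the top of the knob's black grip bar, on the knob's axis, 75 mm above the table. The bar is 50 mm long, 10 mm wide and 21 mm high (from 9 to 30 mm above the deck) on a disc 40 mm across; one end has a white stripe on top. The bar lies along the line at angle (1.6 rad - joint value), anticlockwise from above, from the machine's x axis.
- lock (a joint): Travel of the lock fork: 0 fully open, 0.030 m fully home over the knob's bar (0.026 is enough). Slides with about 1.5 N of friction and stays where it is left.
- lock_tab (a point): Middle of the top of the lock's upright tab, 91 mm above the table; it moves with the lock. The tab is 24 mm long (machine x), 10 mm thick (machine y) and rises 26 mm above the 36 mm wide steel block that carries it. Two prongs run from the block towards the knob, 10 to 20 mm above the deck, and straddle the bar when home.
- cup: White paper coffee cup with lid, 84 mm across at the lid, 108 mm high; leave alone. Origin under its centre.
- bottle: Full brown glass bottle, 64 mm diameter, 220 mm high; leave alone. Origin under its centre.
- phone: Black phone lying flat, 145 by 72 by 9 mm; leave alone. Origin under its centre.
There are look-alikes about, which are no part of the job. Leave any orange or turquoise look-alike of the wheel48 alone. Several things have the shape of the collar; the one meant has the colours described above.

How it is judged:
On the way, in this order (a step that is already met when the one before it is completed fails the run):
1. the collar is off the spindle and stands on the table, let go (horizontal distance between collar and spindle above 0.07 m and height (world z) of collar below 0.006 m and contact force between the fingers and collar below 0.2 N and linear speed of collar below 0.03 m/s), for 0.2 s.
2. the widest wheel (66 mm) lies flat on the spindle, down on what is below it, let go (horizontal distance between wheel66 and spindle below 0.006 m and z of wheel66 in the frame of spindle between -0.004 and 0.01 m and angle between the z axis of wheel66 and the z axis of machine, either way round below 0.1 rad and contact force between the fingers and wheel66 below 0.2 N and linear speed of wheel66 below 0.03 m/s), for 0.2 s.
3. the second widest wheel (57 mm) lies flat on the spindle, down on what is below it, let go (horizontal distance between wheel57 and spindle below 0.006 m and z of wheel57 in the frame of spindle between -0.004 and 0.022 m and angle between the z axis of wheel57 and the z axis of machine, either way round below 0.1 rad and contact force between the fingers and wheel57 below 0.2 N and linear speed of wheel57 below 0.03 m/s), for 0.2 s.
4. the third widest wheel (48 mm) lies flat on the spindle, down on what is below it, let go (horizontal distance between wheel48 and spindle below 0.006 m and z of wheel48 in the frame of spindle between -0.004 and 0.034 m and angle between the z axis of wheel48 and the z axis of machine, either way round below 0.1 rad and contact force between the fingers and wheel48 below 0.2 N and linear speed of wheel48 below 0.03 m/s), for 0.2 s.
5. the narrowest wheel (39 mm) lies flat on the spindle, down on what is below it, let go (horizontal distance between wheel39 and spindle below 0.006 m and z of wheel39 in the frame of spindle between -0.004 and 0.046 m and angle between the z axis of wheel39 and the z axis of machine, either way round below 0.1 rad and contact force between the fingers and wheel39 below 0.2 N and linear speed of wheel39 below 0.03 m/s), for 0.2 s.
6. the collar is back on the spindle, flange down on the wheels, let go (horizontal distance between collar and spindle below 0.006 m and z of collar in the frame of spindle between -0.004 and 0.052 m and angle between the z axis of collar and the z axis of machine, either way round below 0.1 rad and contact force between the fingers and collar below 0.2 N and linear speed of collar below 0.03 m/s and angle between collar's own z axis and vertical below 0.1 rad), for 0.2 s.
7. the speed knob's white-marked end points at the white line (value of joint speed_knob between 1.45 and 1.75 rad and value of joint lock below 0.01 m), for 0.2 s.
8. the lock is slid fully over the knob (value of joint speed_knob between 1.45 and 1.75 rad and value of joint lock above 0.026 m), for 0.2 s.
At the end, for the whole second after the job is handed in: All wheels present lie flat (0.1 rad) on the spindle within 6 mm of its axis, widest lowest, each on the one below; collar on top, flange down (6 mm, 0.1 rad); knob within 0.15 rad of the line; lock at least 26 mm home; all let go and at rest (all of step 2 and all of step 3 and all of step 4 and all of step 5 and all of step 6 and all of step 8); the robot touches nothing.
It fails at once if the cup is disturbed (distance of cup from where it was at the start of the episode above 0.03 m).
It fails at once if the bottle is disturbed (distance of bottle from where it was at the start of the episode above 0.03 m).
It fails at once if the phone is disturbed (distance of phone from where it was at the start of the episode above 0.03 m).
Of wheel66, wheel57, wheel48, wheel39 only 2 to 4 are there at a start; the rules pass over those that are not, and their reading is None.
At some moment in a run one of wheel66, wheel57, wheel48, wheel39 may be knocked a few centimetres aside while the robot is not near it.
It also fails if it takes over 210 s, if anything falls off the work surface, if the arm or the gripper's body presses on something with over 40 N, if the wrist force passes 120 N, or if a joint passes its speed limit or range.

## Working session

There is one attempt and no reset: what is moved stays moved. The work goes in short steps, Python scripts to look and compute and a tool call to move; the robot and the scene stay as the last step left them, time stands still between calls to the robot, and variables do not carry over. Pictures are saved under pics/ and viewed, at most 14 in all, crops included, and the job is handed in when it is done.

Besides the shell and the picture viewer there is one more tool, called after "Call:" as name(argument=value, ...) on one line, values as JSON. apply_moves: Moves the arm, as the interface text tells. Its arguments: {"type":"object","properties":{"steps":{"type":"array"},"grip_force":{"type":"number"}},"required":["steps"]}

```bash
mkdir -p pics
python3 - <<'E'
from plant import robot, eyes
import cv2, numpy as np
s=robot.read_state(); print({k:np.round(v,3).tolist() if not isinstance(v,float) else v for k,v in s.items()}); print(robot.grip_point_offset)
a=[]
for n in ("scene","side"):
    im=eyes.read_camera(n); cv2.imwrite(f"pics/{n}0.png",im[:,:,::-1])
    c=eyes.calibration(n); print(n,c['K'].tolist(),np.round(-c['R'].T@c['t'],3))
    for th in ("machine","spindle","wheel66","wheel57","wheel48","wheel39","collar","speed_knob","knob_top","lock_tab","cup","bottle","phone"):
        print(th,[(np.round(d['xy']).tolist(),round(d['conf'],2)) for d in eyes.place_of(n,th)])
E
```

```text
{'t': 0.0, 'q': [1.036, 0.131, 1.489, -0.0, 1.523, -0.085], 'dq': [-0.0, 0.001, 0.001, -0.001, -0.001, 0.0], 'joint_torque': [0.003, -55.985, -49.174, 0.077, 0.036, -0.0], 'tool_pos': [0.261, 0.54, 0.218], 'orientation': [-0.7, -3.062, 0.003], 'force': [0.106, -0.682, -0.514], 'wrist_torque': [-0.036, -0.023, -0.049], 'gripper_force': 0.0, 'opening': 0.0932051249695152}
0.0188
scene [[424.2455431398389, 0.0, 277.9070829821396], [0.0, 424.2455431398389, 204.34561721062008], [0.0, 0.0, 1.0]] [0.915 0.658 0.759]
machine [([258.0, 232.0], 0.55)]
spindle [([269.0, 236.0], 0.9)]
wheel66 [([410.0, 279.0], 0.9), ([382.0, 249.0], 0.74), ([205.0, 180.0], 0.68), ([357.0, 276.0], 0.52)]
wheel57 [([410.0, 279.0], 0.9), ([382.0, 249.0], 0.74), ([205.0, 180.0], 0.68), ([357.0, 276.0], 0.52)]
wheel48 [([410.0, 279.0], 0.9), ([382.0, 249.0], 0.74), ([205.0, 180.0], 0.68), ([357.0, 276.0], 0.52)]
wheel39 [([410.0, 279.0], 0.9), ([382.0, 249.0], 0.74), ([205.0, 180.0], 0.68), ([357.0, 276.0], 0.52)]
collar [([267.0, 236.0], 0.73), ([301.0, 277.0], 0.48)]Traceback (most recent call last):
  File "<stdin>", line 9, in <module>
ValueError: it knows: bottle, collar, cup, knob_top, lock_tab, machine, phone, spindle, wheel
```

Run:
```python
from plant import robot, eyes
import cv2, numpy as np
for n in ("scene","side"):
    im=eyes.read_camera(n); cv2.imwrite(f"pics/{n}1.png",im[:,:,::-1])
    c=eyes.calibration(n); print(n,c['K'].tolist(),np.round(-c['R'].T@c['t'],3))
    for th in ("machine","spindle","wheel66","collar","knob_top","lock_tab","cup","bottle","phone"):
        try: print(th,[(np.round(d['xy']).tolist(),round(d['conf'],2)) for d in eyes.place_of(n,th)])
        except Exception as e: print(e)
```

```text
scene [[424.2455431398389, 0.0, 277.9070829821396], [0.0, 424.2455431398389, 204.34561721062008], [0.0, 0.0, 1.0]] [0.915 0.658 0.759]
machine [([258.0, 231.0], 0.87)]
spindle [([269.0, 235.0], 0.97)]
wheel66 [([381.0, 254.0], 0.83), ([411.0, 279.0], 0.76), ([357.0, 278.0], 0.75), ([248.0, 171.0], 0.72), ([160.0, 163.0], 0.64), ([204.0, 180.0], 0.44), ([271.0, 233.0], 0.34)]
collar [([269.0, 234.0], 0.67), ([303.0, 277.0], 0.5)]
knob_top [([232.0, 198.0], 0.56)]
lock_tab [([267.0, 179.0], 0.95)]
cup [([163.0, 162.0], 0.84)]
bottle [([326.0, 399.0], 0.8), ([271.0, 235.0], 0.2)]
phone [([406.0, 352.0], 0.76), ([326.0, 399.0], 0.67)]
side [[501.01371090488954, 0.0, 281.4173572390285], [0.0, 501.01371090488954, 203.80647324122776], [0.0, 0.0, 1.0]] [0.312 1.252 0.978]
machine [([261.0, 223.0], 0.8)]
spindle [([254.0, 227.0], 0.92)]
wheel66 [([288.0, 282.0], 0.78), ([325.0, 278.0], 0.73), ([270.0, 183.0], 0.6), ([299.0, 188.0], 0.51), ([322.0, 304.0], 0.46)]
collar [([254.0, 228.0], 0.44), ([256.0, 265.0], 0.41)]
knob_top [([255.0, 195.0], 0.51)]
lock_tab [([286.0, 195.0], 0.6)]
cup [([292.0, 285.0], 0.74), ([257.0, 160.0], 0.64), ([267.0, 180.0], 0.57)]
bottle [([193.0, 321.0], 0.86)]
phone [([270.0, 335.0], 0.9)]
```

View pics/scene0.png

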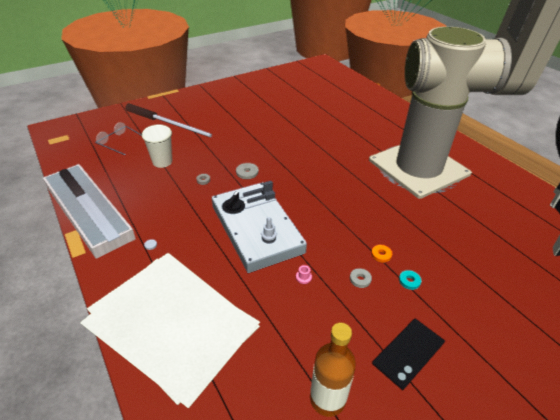

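View pics/side1.png

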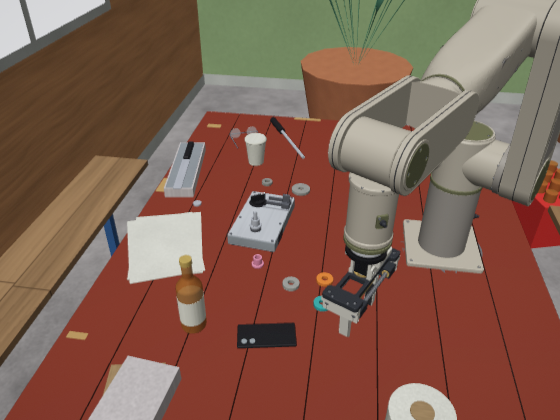

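The scene view shows the machine around (258,225) with the collar at (269,230). The grey rings are at (361,277), (247,171) and (203,180). Look-alikes are the orange ring (382,253), turquoise ring (411,280), pink collar (304,273), and a small pale thing at (150,244). I'll triangulate and measure the ring sizes.

```bash
cat > h.py <<'E'
from plant import robot, eyes
import cv2, numpy as np
from scipy.spatial.transform import Rotation as Rn
def ray(c,uv):
    d=c['R'].T@np.linalg.solve(c['K'],[uv[0],uv[1],1.]); o=-c['R'].T@c['t']; return o,d
def onz(c,uv,z):
    o,d=ray(c,uv); return o+d*(z-o[2])/d[2]
def proj(c,X):
    p=c['K']@(c['R']@np.asarray(X,float)+c['t']); return p[:2]/p[2]
def outer(im,c,xyz,r=0.05):
    "grey blob at top-face plane near xyz: fitted ellipse -> metric"
E
python3 - <<'E'
from h import *
S=cv2.imread('pics/scene1.png'); D=cv2.imread('pics/side1.png')
cs,cd=eyes.calibration('scene'),eyes.calibration('side')
for nm,a,b,z in [('w',(361,277),(291,284),.012),('w',(247.5,171),(301,188.5),.012),('w',(203.5,180),(267,182),.012),('pale',(150,244),(197,203),.01),('spindle',(269,235),(254,227),.055),('lock',(267,179),(286,195),.091),('knob',(232,198),(255,195),.075),('tip',(268,218),(255.5,210),.111),('pink',(304,277),(257.5,265),0),('orange',(382,253.5),(325,280),.012),('cup',(160,162),(256,163),0.0),('bottle',(331,405),(192,328),0),('phone',(408,352),(267,335),.009)]:
    print(nm,onz(cs,a,z)[:2].round(3),onz(cd,b,z)[:2].round(3), 'px/m',round(424/np.linalg.norm(onz(cs,a,z)+cs['R'].T@cs['t'])))
o=[S[150:300,120:430]]
cv2.imwrite('pics/crop1.png',cv2.resize(o[0],None,fx=2.5,fy=2.5,interpolation=cv2.INTER_CUBIC))
E
```

```text
w [0.432 0.245] [0.429 0.249] px/m 432
w [ 0.463 -0.229] [ 0.458 -0.236] px/m 341
w [ 0.591 -0.255] [ 0.585 -0.259] px/m 347
pale [ 0.802 -0.094] [ 0.797 -0.091] px/m 397
spindle [0.564 0.064] [0.567 0.067] px/m 430
lock [ 0.485 -0.08 ] [ 0.489 -0.069] px/m 391
knob [ 0.587 -0.076] [ 0.592 -0.076] px/m 402
tip [0.567 0.064] [0.564 0.056] px/m 448
pink [0.536 0.172] [0.537 0.174] px/m 434
orange [0.344 0.216] [0.337 0.218] px/m 408
cup [ 0.663 -0.417] [ 0.654 -0.407] px/m 316
bottle [0.655 0.434] [0.655 0.433] px/m 509
phone [0.471 0.432] [0.463 0.433] px/m 471
```

View pics/crop1.png

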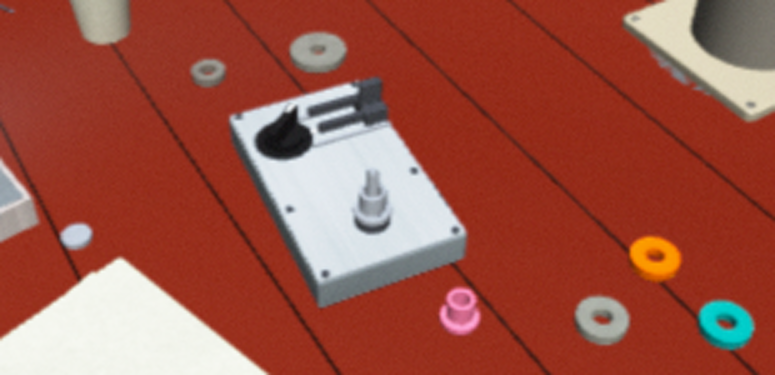

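The three grey rings measure about 66 mm (far), 39 mm (small) and 48–50 mm (near), so wheel57 seems to be absent. The steel collar on the spindle is the right one, and the pink one is a look-alike. I'll move above the machine for a close wrist look.

Call:
apply_moves(steps=[-1,-0.73,-0.35,0,0,0,100,-1,-0.73,-0.35,0,0,0,100,-1,-0.73,-0.35,0,0,0,100,-1,-0.73,-0.35,0,0,0,100,-1,-0.73,-0.35,0,0,0,100,-1,-0.73,-0.35,0,0,0,100,-1,-0.73,-0.35,0,0,0,100,-1,-0.73,-0.35,0,0,0,100,-1,-0.73,-0.35,0,0,0,100,-1,-0.73,-0.35,0,0,0,100,-1,-0.73,-0.35,0,0,0,100,-1,-0.73,-0.35,0,0,0,100])

```text
t: 2.4
tool_pos: [0.4713, 0.1454, 0.3454]
orientation: [0.7, 3.062, 0.001]
force: [1.5, 0.9, -0.8]
opening: 0.093
gripper_force: 0.0
```

Call:
apply_moves(steps=[-1,-0.73,-0.35,0,0,0,100,-1,-0.73,-0.35,0,0,0,100,-1,-0.73,-0.35,0,0,0,100,0,0,0,0,0,-1,100,0,0,0,0,0,-1,100,0,0,0,0,0,-1,100,0,0,0,0,0,-1,100,0,0,0,0,0,-0.3,100,0,0,0,0,0,0,100])

```text
t: 3.15
tool_pos: [0.5233, 0.0488, 0.3762]
orientation: [-0.003, 3.142, -0.0]
force: [-0.3, 0.3, -0.0]
opening: 0.0926
gripper_force: 0.0
```

```bash
cat >> h.py <<'E'
    pass
def look(tag):
    c=eyes.calibration('wrist'); im=eyes.read_camera('wrist')[:,:,::-1].copy()
    cv2.imwrite(f'pics/{tag}.png',im); np.savez(f'pics/{tag}.npz',**c); return im,c
def st():
    s=robot.read_state(); R=Rn.from_rotvec(s['orientation']).as_matrix()
    print('t',round(s['t'],2),'pos',np.round(s['tool_pos'],4),'yaw_y',round(np.degrees(np.arctan2(R[1,1],R[0,1])),2),'tilt z',np.round(R[:,2],3),'q',np.round(s['q'],2),'open',round(s['opening'],4),'F',np.round(s['force'],1))
    return s,R
def go(target,yaw=None):
    "units to shift in tool axes (before turning) and turn units about tool z"
    s,R=st(); d=R.T@(np.asarray(target)-s['tool_pos'])/0.03
    print('shift units',d.round(2))
    if yaw is not None:
        cur=np.degrees(np.arctan2(R[1,1],R[0,1])); print('turn units', round(-(((yaw-cur)+180)%360-180)/6,2))
E
python3 - <<'E'
from h import *
st(); im,c=look('w1'); print(np.round(-c['R'].T@c['t'],3), c['R'].round(2).tolist(), c['K'][0,0])
E
```

```text
t 3.15 pos [0.5233 0.0488 0.3762] yaw_y 90.11 tilt z [ 0. -0. -1.] q [-0.   -0.08  1.42 -0.    1.8  -1.58] open 0.0926 F [-0.3  0.3 -0. ]
[0.445 0.048 0.542] [[-0.0, 1.0, 0.0], [0.96, 0.0, 0.28], [0.28, 0.0, -0.96]] 299.4223821020495
```

View pics/w1.png

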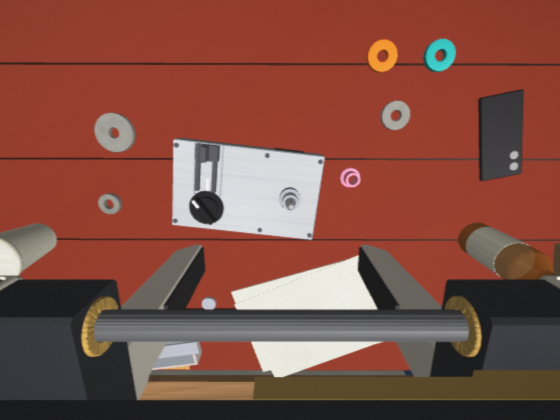

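Wrist view: machine deck with corners (173,139), (324,157), (312,240), (172,225). The spindle and collar are near (289,200), the knob at (206,207) and the lock at (206,165). The grey rings are at (114,132), (109,203) and (396,115); orange, turquoise and pink are separate.

```bash
cat >> h.py <<'E'
def rings(im,c,z=0.012):
    "grey blobs -> metric centre and diameter on top-face plane"
    hsv=cv2.cvtColor(im,cv2.COLOR_BGR2HSV); m=((hsv[:,:,1]<75)&(hsv[:,:,2]>70)).astype(np.uint8)
    m[235:]=0; out=[]
    cs,_=cv2.findContours(m,cv2.RETR_EXTERNAL,cv2.CHAIN_APPROX_NONE)
    for k in cs:
        if not 120<cv2.contourArea(k)<6000: continue
        P=np.array([onz(c,p[0],z)[:2] for p in k],np.float32); (x,y),r=cv2.minEnclosingCircle(P)
        h=np.linalg.norm(P-[x,y],axis=1)
        print('blob px',k[:,0].mean(0).round(),'centre',np.round((x,y),4),'diam',round(2*r*1000,1),'fill',round(cv2.contourArea(P)/(np.pi*r*r),2))
E
python3 - <<'E'
from h import *
im=cv2.imread('pics/w1.png'); c=dict(np.load('pics/w1.npz')); rings(im,c)
hsv=cv2.cvtColor(im,cv2.COLOR_BGR2HSV)
P=[onz(c,p,.045)[:2] for p in [(173,139),(324,157),(312,240),(172,225)]]; print(np.round(P,4), np.mean(P,0))
for i in range(4): d=P[(i+1)%4]-P[i]; print(np.linalg.norm(d).round(4),np.degrees(np.arctan2(d[1],d[0])).round(1))
for th in('spindle','knob_top','lock_tab','collar','wheel66'): print(th,[(np.round(d['xy'],1).tolist(),round(d['conf'],2)) for d in eyes.place_of('wrist',th)])
cv2.imwrite('pics/w1c.png',cv2.resize(im[125:250,160:340],None,fx=4,fy=4,interpolation=cv2.INTER_CUBIC))
E
```

```text
blob px [488. 232.] centre [0.6445 0.4396] diam 64.3 fill 0.17
blob px [ 27. 231.] centre [ 0.6452 -0.4295] diam 102.4 fill 0.16
blob px [109. 203.] centre [ 0.5855 -0.2647] diam 42.5 fill 0.84
blob px [114. 132.] centre [ 0.4596 -0.2364] diam 68.8 fill 0.9
blob px [395. 115.] centre [0.4311 0.2409] diam 48.6 fill 0.92
[[ 0.4697 -0.1256]
 [ 0.4979  0.1194]
 [ 0.644   0.1043]
 [ 0.6163 -0.1419]] [ 0.55698579 -0.01094935]
0.2466 83.4
0.1469 -5.9
0.2478 -96.4
0.1476 173.6
spindle [([247.6, 186.8], 0.64), ([289.8, 193.7], 0.58), ([107.9, 204.6], 0.38)]
knob_top [([198.1, 209.7], 0.61), ([204.9, 151.1], 0.41)]
lock_tab [([201.9, 153.7], 0.67)]
collar [([287.0, 196.4], 0.72), ([350.4, 177.3], 0.67)]
wheel66 [([441.6, 58.2], 0.88), ([114.6, 133.5], 0.79), ([107.4, 202.8], 0.66), ([379.8, 54.4], 0.63), ([395.6, 117.4], 0.59)]
```

View pics/w1c.png

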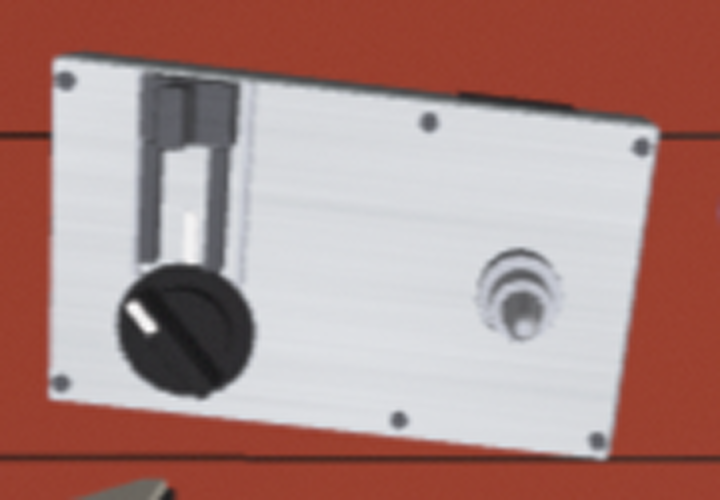

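Call:
apply_moves(steps=[-0.12,0.08,1,0,0,0,65,-0.12,0.08,1,0,0,0,65,-0.12,0.08,1,0,0,0,65,-0.12,0.08,1,0,0,0,65,-0.12,0.08,1,0,0,0,65,-0.12,0.08,0.87,0,0,0,65,0,0,0,0,0,0,65,0,0,0,0,0,0,65])

```text
t: 4.12
tool_pos: [0.5436, 0.0633, 0.1988]
orientation: [0.001, -3.138, 0.0]
force: [1.1, 0.5, 1.5]
opening: 0.0609
gripper_force: 0.0
```

Run:
```python
from h import *
s,R=st(); im,c=look('w2'); print('tcp px',proj(c,s['tool_pos']))
print('pred spindle tip',proj(c,(.5654,.0636,.111)),'knob',proj(c,(.5845,-.0795,.075)))
cv2.imwrite('pics/w2b.png',im)
```

```text
t 4.12 pos [0.5436 0.0633 0.1988] yaw_y 90.03 tilt z [-0.004 -0.    -1.   ] q [ 0.02  0.    1.66 -0.    1.48 -1.55] open 0.0609 F [1.1 0.5 1.5]
tcp px [281.06811501 258.33064306]
pred spindle tip [281.32039439 238.78165502] knob [143.53259234 243.19921201]
```

View pics/w2b.png

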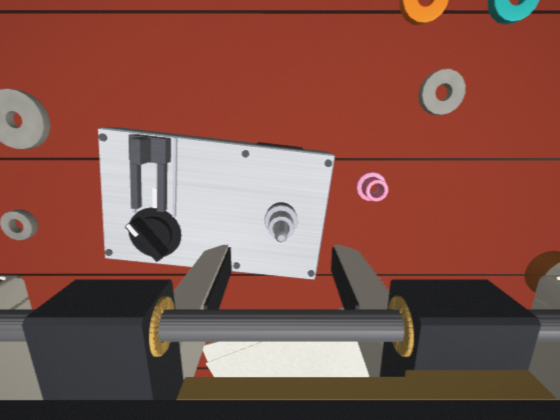

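The spindle tip is seen at (281,240) against a predicted (281,239), so the machine pose is confirmed. Going down to grip the collar.

Call:
apply_moves(steps=[-0.73,0,0,0,0,0,65,0,0,0.9,0,0,0,65,0,0,0.9,0,0,0,65,0,0,0.9,0,0,0,65,0,0,0.9,0,0,0,65,0,0,0.8,0,0,0,65,0,0,0,0,0,0,65,0,0,0,0,0,0,20,0,0,0,0,0,0,10,0,0,0,0,0,0,10,0,0,0,0,0,0,10], grip_force=15)

```text
t: 5.08
tool_pos: [0.5687, 0.0633, 0.0708]
orientation: [-0.001, 3.137, 0.0]
force: [-0.2, -0.2, 0.4]
opening: 0.0381
gripper_force: 0.0
```

Call:
apply_moves(steps=[0,0,-0.5,0,0,0,10,0,0,-0.7,0,0,0,10,0,0,-0.7,0,0,0,10,0,0,-0.6,0,0,0,10,0.5,0,0,0,0,0,10,1,0.1,0,0,0,0,10,1,0.1,0,0,0,0,10,1,0.1,0,0,0,0,10,1,0.1,0,0,0,0,10,1,0.1,0,0,0,0,10,0,0,0,0,0,0,10])

```text
t: 6.0
tool_pos: [0.3978, 0.0787, 0.1432]
orientation: [0.002, -3.141, -0.0]
force: [-0.7, -1.1, -0.7]
opening: 0.0094
gripper_force: 0.0
```

Run:
```python
from h import *
s,R=st(); im,c=look('w3'); print('tcp px',proj(c,s['tool_pos']))
cv2.imwrite('pics/w3b.png',im)
```

```text
t 6.0 pos [0.3978 0.0787 0.1432] yaw_y 90.08 tilt z [-0.001  0.    -1.   ] q [ 0.07 -0.38  2.09  0.    1.43 -1.5 ] open 0.0094 F [-0.7 -1.1 -0.7]
tcp px [281.06843451 258.35335075]
```

View pics/w3b.png

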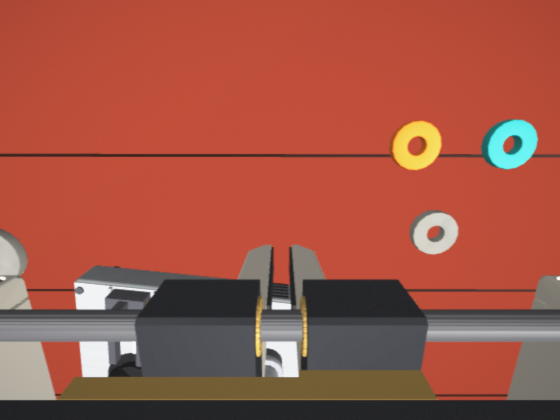

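The picture shows empty fingers: they close slower than I allowed. Going back to grip the collar properly.

Call:
apply_moves(steps=[-0.93,-0.083,0,0,0,0,60,-0.93,-0.083,0,0,0,0,60,-0.93,-0.083,0,0,0,0,60,-0.93,-0.083,0,0,0,0,60,-0.93,-0.083,0,0,0,0,60,-0.93,-0.083,0,0,0,0,60,0,0,0,0,0,0,60,0,0,0,0,0,0,60,0,0,0,0,0,0,60])

```text
t: 6.8
tool_pos: [0.5695, 0.0633, 0.1432]
orientation: [0.001, -3.142, -0.0]
force: [-0.9, 0.0, 0.9]
opening: 0.0554
gripper_force: 0.0
```

Run:
```python
from h import *
go((.5654,.0636,.068)); print([(np.round(d['xy'],1).tolist(),round(d['conf'],2)) for d in (eyes.read_camera('scene') is not None) and eyes.place_of('scene','collar')])
```

```text
t 6.8 pos [0.5695 0.0633 0.1432] yaw_y 90.02 tilt z [-0.  0. -1.] q [ 0.02  0.11  1.65  0.    1.38 -1.55] open 0.0554 F [-0.9  0.   0.9]
shift units [0.14 0.01 2.51]
[([270.7, 234.1], 0.76), ([300.3, 279.4], 0.73)]
```

Call:
apply_moves(steps=[0.14,0,0,0,0,0,60,0,0,0.85,0,0,0,60,0,0,0.85,0,0,0,60,0,0,0.8,0,0,0,60,0,0,0,0,0,0,10,0,0,0,0,0,0,10,0,0,0,0,0,0,10,0,0,0,0,0,0,10,0,0,0,0,0,0,10,0,0,0,0,0,0,10,0,0,0,0,0,0,10], grip_force=15)

```text
t: 7.82
tool_pos: [0.5664, 0.0634, 0.0702]
orientation: [-0.001, 3.138, 0.0]
force: [-0.9, -0.0, 6.6]
opening: 0.0255
gripper_force: 15.0
```

Call:
apply_moves(steps=[0,0,-0.4,0,0,0,10,0,0,-0.6,0,0,0,10,0,0,-0.8,0,0,0,10,0,0,-0.8,0,0,0,10,0.5,0,0,0,0,0,10,1,0.1,0,0,0,0,10,1,0.1,0,0,0,0,10,1,0.1,0,0,0,0,10,1,0.1,0,0,0,0,10,1,0.1,0,0,0,0,10,0,0,0,0,0,0,10,0,0,0,0,0,0,10])

```text
t: 8.82
tool_pos: [0.3992, 0.0785, 0.1469]
orientation: [-0.002, 3.14, 0.0]
force: [1.3, -0.3, -0.9]
opening: 0.0256
gripper_force: 15.0
```

Run:
```python
from h import *
s,R=st(); im,c=look('w4'); cv2.imwrite('pics/w4b.png',im[200:330,180:380])
```

```text
t 8.82 pos [0.3992 0.0785 0.1469] yaw_y 90.07 tilt z [ 0.002  0.    -1.   ] q [ 0.07 -0.38  2.09 -0.    1.43 -1.5 ] open 0.0256 F [ 1.3 -0.3 -0.9]
```

View pics/w4b.png

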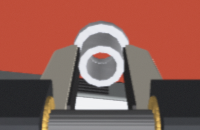

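The collar hangs upright between the fingers. Setting it down.

Call:
apply_moves(steps=[0,0,0.9,0,0,0,10,0,0,0.9,0,0,0,10,0,0,0.9,0,0,0,10,0,0,0.9,0,0,0,10,0,0,0.55,0,0,0,10,0,0,0.1,0,0,0,10,0,0,0.05,0,0,0,10,0,0,0.05,0,0,0,10,0,0,0,0,0,0,10])

```text
t: 9.62
tool_pos: [0.4015, 0.0783, 0.0169]
orientation: [-0.001, 3.139, 0.0]
force: [-0.2, -0.2, -0.6]
opening: 0.0254
gripper_force: 15.0
```

Call:
apply_moves(steps=[0,0,0.04,0,0,0,10,0,0,0.03,0,0,0,10,0,0,0,0,0,0,10,0,0,0,0,0,0,10])

```text
t: 9.95
tool_pos: [0.4014, 0.0783, 0.0151]
orientation: [-0.001, 3.139, 0.0]
force: [-2.1, -0.4, 7.1]
opening: 0.0255
gripper_force: 15.0
```

Call:
apply_moves(steps=[0,0,0,0,0,0,50,0,0,0,0,0,0,50,0,0,0,0,0,0,50,0,0,-0.3,0,0,0,60,0,0,-0.8,0,0,0,100,0,0,-0.9,0,0,0,100,0,0,-0.9,0,0,0,100,0,0,-0.9,0,0,0,100,-0.2,-1,0,0,0,0,100,-0.2,-1,0,0,0,0,100,-0.2,-1,0,0,0,0,100,-0.2,-1,0,0,0,0,100])

```text
t: 10.95
tool_pos: [0.4243, -0.0429, 0.1286]
orientation: [-0.002, 3.14, -0.0]
force: [-0.2, 0.3, -1.5]
opening: 0.0927
gripper_force: 0.0
```

Call:
apply_moves(steps=[-0.2,-1,0,0,0,0,100,-0.2,-1,0,0,0,0,100,-0.2,-1,0,0,0,0,100,-0.2,-1,0,0,0,0,100,-0.2,-1,0,0,0,0,100,-0.1,-1,0,0,0,0,100,0,-0.5,0,0,0,0,100,0,0,0,0,0,0,100,0,0,0,0,0,0,100])

```text
t: 11.7
tool_pos: [0.4568, -0.2367, 0.1275]
orientation: [-0.002, -3.141, -0.001]
force: [-1.0, -0.7, 0.0]
opening: 0.0929
gripper_force: 0.0
```

Run:
```python
from h import *
s,R=st(); im,c=look('w5'); rings(im,c); print('tcp0',proj(c,[*s['tool_pos'][:2],.012]))
cv2.imwrite('pics/w5b.png',cv2.resize(im,None,fx=.7,fy=.7))
im=eyes.read_camera('scene'); cv2.imwrite('pics/s5.png',im[:,:,::-1]); cs=eyes.calibration('scene')
print('collar pred px',proj(cs,(.4014,.0783,0)),[(np.round(d['xy'],1).tolist(),round(d['conf'],2)) for d in eyes.place_of('scene','collar')])
```

```text
t 11.7 pos [ 0.4568 -0.2367  0.1275] yaw_y 89.93 tilt z [-0.     0.001 -1.   ] q [-0.58 -0.04  1.83  0.    1.35 -2.15] open 0.0929 F [-1.  -0.7  0. ]
blob px [ 50. 230.] centre [ 0.4807 -0.4683] diam 31.6 fill 0.26
blob px [462. 230.] centre [ 0.4839 -0.0524] diam 152.8 fill 0.07
blob px [279. 208.] centre [ 0.459  -0.2389] diam 65.8 fill 0.9
tcp0 [280.92756558 207.09939204]
collar pred px [327.05771152 230.36558191] [([304.7, 277.1], 0.63), ([330.9, 230.2], 0.47)]
```

View pics/w5b.png

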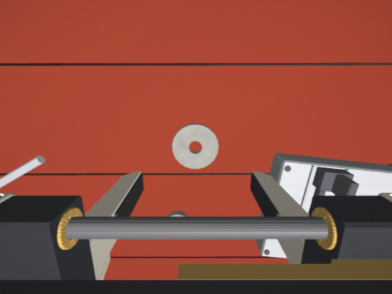

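The ring at (279,208) measures 65.8 mm, so it's wheel66. The collar is standing where I put it. Grasping wheel66.

Call:
apply_moves(steps=[-0.07,-0.07,0.5,0,0,0,100,0,0,0.9,0,0,0,100,0,0,0.9,0,0,0,100,0,0,0.9,0,0,0,100,0,0,0.7,0,0,0,100,0,0,0.2,0,0,0,100,0,0,0,0,0,0,100,0,0,0,0,0,0,55,0,0,0,0,0,0,55,0,0,0,0,0,0,55,0,0,0,0,0,0,55,0,0,0,0,0,0,55], grip_force=20)

```text
t: 12.85
tool_pos: [0.4599, -0.2392, 0.0055]
orientation: [-0.001, 3.14, -0.002]
force: [0.6, -0.4, 5.2]
opening: 0.0647
gripper_force: 20.3
```

Call:
apply_moves(steps=[0,0,-0.5,0,0,0,55,0,0,-1,0,0,0,55,0,0,-1,0,0,0,55,0,0,-1,0,0,0,55,-0.3,0.9,-0.6,0,0,0,55,-0.3,0.9,-0.6,0,0,0,55,-0.35,1,0,0,0,0,55,-0.35,1,0,0,0,0,55,-0.35,1,0,0,0,0,55,-0.35,1,0,0,0,0,55,-0.35,1,0,0,0,0,55,-0.35,1,0,0,0,0,55])

```text
t: 13.85
tool_pos: [0.5403, -0.0033, 0.1457]
orientation: [-0.0, 3.141, -0.0]
force: [0.1, -0.5, -1.9]
opening: 0.0647
gripper_force: 20.1
```

Call:
apply_moves(steps=[-0.35,1,0,0,0,0,55,-0.35,0.8,0,0,0,0,55,-0.15,0.4,0,0,0,0,55,0,0,0,0,0,0,55,0,0,0,0,0,0,55,0,0,0,0,0,0,55])

```text
t: 14.35
tool_pos: [0.5652, 0.0602, 0.1453]
orientation: [0.0, -3.141, 0.001]
force: [-0.4, 0.9, -0.8]
opening: 0.0648
gripper_force: 20.1
```

Run:
```python
from h import *
go((.5664,.0636,.065)); im,c=look('w6'); cv2.imwrite('pics/w6b.png',im[120:330,130:430])
print(proj(c,(.5654,.0636,.055)),proj(c,(.5654,.0636,.111)))
```

```text
t 14.35 pos [0.5652 0.0602 0.1453] yaw_y 90.01 tilt z [-0.001 -0.001 -1.   ] q [ 0.02  0.09  1.67 -0.    1.39 -1.55] open 0.0648 F [-0.4  0.9 -0.8]
shift units [-0.04  0.11  2.68]
[284.89126491 214.95025268] [285.86128009 237.91026588]
```

View pics/w6b.png

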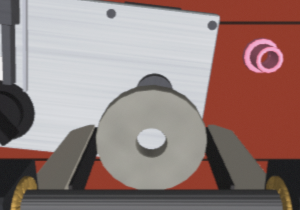

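Call:
apply_moves(steps=[-0.04,0.11,0,0,0,0,55,0,0,0,0,0,0,55,0,0,0.5,0,0,0,55,0,0,0.5,0,0,0,55,0,0,0.5,0,0,0,55,0,0,0.5,0,0,0,55,0,0,0.5,0,0,0,55,0,0,0.2,0,0,0,55,0,0,0,0,0,0,55])

```text
t: 15.15
tool_pos: [0.5652, 0.0641, 0.0626]
orientation: [-0.0, -3.138, 0.0]
force: [0.6, 0.6, -1.4]
opening: 0.065
gripper_force: 20.3
```

Call:
apply_moves(steps=[0,0,0.05,0,0,0,55,0,0,0,0,0,0,55,0,0,0,0,0,0,85,0,0,0,0,0,0,85,0,0,0,0,0,0,85,0,0,0,0,0,0,85,0,0,-0.4,0,0,0,85,0,0,-0.9,0,0,0,85,0,0,-0.9,0,0,0,85,0,0,-0.9,0,0,0,85,0,0,0,0,0,0,85])

```text
t: 16.07
tool_pos: [0.5706, 0.0647, 0.164]
orientation: [-0.001, 3.131, 0.0]
force: [1.2, -0.4, 0.2]
opening: 0.0793
gripper_force: 0.0
```

Run:
```python
from h import *
st(); im,c=look('w7'); rings(im,c); rings(im,c,.067)
cv2.imwrite('pics/w7b.png',im[100:330,130:430]); go((.431,.241,.13))
```

```text
t 16.07 pos [0.5706 0.0647 0.164 ] yaw_y 90.03 tilt z [ 0.011  0.    -1.   ] q [ 0.02  0.08  1.64  0.    1.41 -1.55] open 0.0793 F [ 1.2 -0.4  0.2]
blob px [464.  55.] centre [0.432  0.2395] diam 51.5 fill 0.85
blob px [296.  19.] centre [0.4012 0.0785] diam 36.9 fill 0.87
blob px [464.  55.] centre [0.4422 0.2091] diam 42.6 fill 0.85
blob px [296.  19.] centre [0.4167 0.0761] diam 30.5 fill 0.87
t 16.12 pos [0.5697 0.0647 0.1613] yaw_y 90.03 tilt z [ 0.008  0.    -1.   ] q [ 0.02  0.08  1.64 -0.    1.41 -1.55] open 0.079 F [ 0.4  0.8 -0.8]
shift units [4.63 5.88 1.01]
```

View pics/w7b.png

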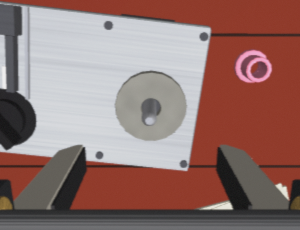

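Wheel66 lies centred on the spindle. Next is wheel48.

Call:
apply_moves(steps=[0.66,0.83,0.14,0,0,0,85,0.66,0.83,0.14,0,0,0,85,0.66,0.83,0.14,0,0,0,85,0.66,0.83,0.14,0,0,0,85,0.66,0.83,0.14,0,0,0,85,0.66,0.83,0.14,0,0,0,85,0.64,0.83,0.14,0,0,0,85,0,0,0,0,0,0,85,0,0,0,0,0,0,85,0,0,0,0,0,0,85])

```text
t: 16.95
tool_pos: [0.4287, 0.2385, 0.1265]
orientation: [0.002, -3.142, 0.001]
force: [-0.1, -0.8, -0.3]
opening: 0.0787
gripper_force: 0.0
```

Run:
```python
from h import *
im,c=look('w8'); rings(im,c); go((.431,.241,.004))
```

```text
blob px [285. 208.] centre [0.43   0.2421] diam 48.2 fill 0.93
blob px [471. 205.] centre [0.4291 0.4223] diam 92.2 fill 0.57
blob px [111. 177.] centre [0.3998 0.0778] diam 47.5 fill 0.69
t 17.0 pos [0.4292 0.2382 0.1266] yaw_y 90.01 tilt z [ 0. -0. -1.] q [ 0.4  -0.1   1.9  -0.    1.35 -1.17] open 0.0791 F [ 0.5 -0.   0.8]
shift units [-0.06  0.1   4.09]
```

Diameter 48.2 mm at (0.430, 0.242), so this is wheel48.

Call:
apply_moves(steps=[-0.03,0.13,0.4,0,0,0,85,0,0,0.9,0,0,0,85,0,0,0.9,0,0,0,85,0,0,0.9,0,0,0,85,0,0,0.8,0,0,0,85,0,0,0.2,0,0,0,85,0,0,0,0,0,0,40,0,0,0,0,0,0,35,0,0,0,0,0,0,35,0,0,0,0,0,0,35,0,0,0,0,0,0,35,0,0,0,0,0,0,35], grip_force=20)

```text
t: 18.0
tool_pos: [0.4299, 0.2427, 0.0038]
orientation: [-0.0, 3.141, 0.0]
force: [0.4, -0.7, -0.2]
opening: 0.0475
gripper_force: 20.0
```

Call:
apply_moves(steps=[0,0,-0.5,0,0,0,35,0,0,-1,0,0,0,35,0,0,-1,0,0,0,35,0,0,-1,0,0,0,35,-0.645,-0.853,-0.8,0,0,0,35,-0.645,-0.853,-0.6,0,0,0,35,-0.645,-0.853,0,0,0,0,35,-0.645,-0.853,0,0,0,0,35,-0.645,-0.853,0,0,0,0,35,-0.645,-0.853,0,0,0,0,35,-0.645,-0.853,0,0,0,0,35,0,0,0,0,0,0,35])

```text
t: 19.0
tool_pos: [0.5676, 0.0591, 0.1507]
orientation: [0.005, 3.14, -0.003]
force: [0.2, 0.7, -1.5]
opening: 0.0478
gripper_force: 20.0
```

Call:
apply_moves(steps=[0,0,0,0,0,0,35,0,0,0,0,0,0,35])

```text
t: 19.17
tool_pos: [0.5646, 0.0638, 0.1502]
orientation: [-0.0, -3.141, -0.001]
force: [0.1, 0.9, -0.6]
opening: 0.0473
gripper_force: 20.0
```

Call:
apply_moves(steps=[-0.03,0,0.5,0,0,0,35,0,0,0.5,0,0,0,35,0,0,0.5,0,0,0,35,0,0,0.5,0,0,0,35,0,0,0.4,0,0,0,35,0,0,0.15,0,0,0,35,0,0,0,0,0,0,35,0,0,0,0,0,0,35])

```text
t: 19.83
tool_pos: [0.566, 0.0641, 0.0744]
orientation: [-0.002, 3.142, 0.0]
force: [-0.3, -0.5, -1.3]
opening: 0.0476
gripper_force: 20.0
```

Call:
apply_moves(steps=[0,0,0.06,0,0,0,35,0,0,0.04,0,0,0,35,0,0,0,0,0,0,35,0,0,0,0,0,0,65,0,0,0,0,0,0,65,0,0,0,0,0,0,65,0,0,0,0,0,0,65,0,0,-0.4,0,0,0,65,0,0,-0.9,0,0,0,65,0,0,-0.9,0,0,0,65,0,0,-0.9,0,0,0,65,0,0,0,0,0,0,65])

```text
t: 20.83
tool_pos: [0.5697, 0.0637, 0.172]
orientation: [-0.001, 3.131, 0.0]
force: [0.8, -0.0, 1.3]
opening: 0.0607
gripper_force: 0.0
```

Run:
```python
from h import *
st(); im,c=look('w9'); cv2.imwrite('pics/w9b.png',im[100:330,130:430]); go((.586,-.262,.165))
```

```text
t 20.83 pos [0.5697 0.0637 0.172 ] yaw_y 90.03 tilt z [ 0.01  0.   -1.  ] q [ 0.02  0.07  1.63 -0.    1.42 -1.55] open 0.0607 F [ 0.8 -0.   1.3]
t 20.88 pos [0.5688 0.0637 0.1693] yaw_y 90.03 tilt z [ 0.008  0.    -1.   ] q [ 0.02  0.08  1.64  0.    1.42 -1.55] open 0.0603 F [-0.4 -0.7 -0.2]
shift units [ -0.57 -10.86   0.15]
```

View pics/w9b.png

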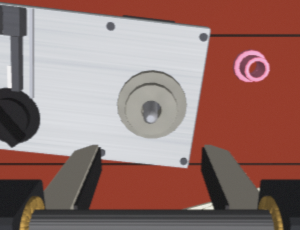

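Wheel48 sits flat and centred on wheel66. Next is wheel39.

Call:
apply_moves(steps=[-0.05,-0.9,0,0,0,0,65,-0.05,-1,0,0,0,0,65,-0.05,-1,0,0,0,0,65,-0.05,-1,0,0,0,0,65,-0.05,-1,0,0,0,0,65,-0.05,-1,0,0,0,0,65,-0.05,-1,0,0,0,0,65,-0.05,-1,0,0,0,0,65,-0.05,-1,0,0,0,0,65,-0.05,-1,0,0,0,0,65,0,-0.95,0.7,0,0,0,65,0,0,0.7,0,0,0,65])

```text
t: 21.88
tool_pos: [0.5814, -0.2676, 0.1229]
orientation: [0.005, 3.139, -0.006]
force: [0.2, 0.2, -0.1]
opening: 0.0607
gripper_force: 0.0
```

Call:
apply_moves(steps=[0,0,0,0,0,0,65,0,0,0,0,0,0,65,0,0,0,0,0,0,65])

```text
t: 22.13
tool_pos: [0.5813, -0.2611, 0.1225]
orientation: [0.002, -3.141, -0.001]
force: [0.2, 0.2, -0.2]
opening: 0.0601
gripper_force: 0.0
```

Run:
```python
from h import *
im,c=look('w10'); rings(im,c); go((.586,-.262,.004))
```

```text
blob px [485. 226.] centre [ 0.5965 -0.0584] diam 29.2 fill 0.41
blob px [274. 213.] centre [ 0.5857 -0.2677] diam 39.6 fill 0.91
blob px [ 26. 109.] centre [ 0.4954 -0.483 ] diam 68.8 fill 0.21
t 22.18 pos [ 0.5819 -0.2612  0.1234] yaw_y 90.09 tilt z [ 0.001 -0.    -1.   ] q [-0.5   0.29  1.48  0.    1.37 -2.07] open 0.0601 F [ 0.2  0.7 -0.2]
shift units [-0.13 -0.02  3.98]
```

Call:
apply_moves(steps=[-0.12,-0.22,0.4,0,0,0,65,0,0,0.9,0,0,0,65,0,0,0.9,0,0,0,65,0,0,0.9,0,0,0,65,0,0,0.7,0,0,0,65,0,0,0.15,0,0,0,65,0,0,0,0,0,0,30,0,0,0,0,0,0,25,0,0,0,0,0,0,25,0,0,0,0,0,0,25,0,0,0,0,0,0,25,0,0,0,0,0,0,25], grip_force=20)

```text
t: 23.18
tool_pos: [0.5865, -0.2692, 0.0062]
orientation: [-0.001, 3.138, -0.003]
force: [1.1, -0.0, 7.0]
opening: 0.0379
gripper_force: 20.0
```

Call:
apply_moves(steps=[0,0,-0.5,0,0,0,25,0,0,-1,0,0,0,25,0,0,-1,0,0,0,25,0,0,-1,0,0,0,25,0.06,1,-0.9,0,0,0,25,0.06,1,-0.9,0,0,0,25,0.06,1,0,0,0,0,25,0.06,1,0,0,0,0,25,0.06,1,0,0,0,0,25,0.06,1,0,0,0,0,25,0.06,1,0,0,0,0,25,0.06,1,0,0,0,0,25])

```text
t: 24.18
tool_pos: [0.5701, -0.0272, 0.1642]
orientation: [-0.0, 3.14, -0.0]
force: [0.5, 0.0, -0.4]
opening: 0.0379
gripper_force: 20.0
```

Call:
apply_moves(steps=[0.06,1,0,0,0,0,25,0.06,1,0,0,0,0,25,0.06,0.8,0,0,0,0,25,0.02,0.29,0,0,0,0,25,0,0,0,0,0,0,25,0,0,0,0,0,0,25,0,0,0,0,0,0,25])

```text
t: 24.77
tool_pos: [0.5644, 0.063, 0.163]
orientation: [0.0, 3.141, -0.001]
force: [1.4, -0.2, -0.4]
opening: 0.0377
gripper_force: 20.0
```

Call:
apply_moves(steps=[-0.06,0.02,0,0,0,0,25,0,0,0.5,0,0,0,25,0,0,0.5,0,0,0,25,0,0,0.5,0,0,0,25,0,0,0.5,0,0,0,25,0,0,0.4,0,0,0,25,0,0,0.1,0,0,0,25,0,0,0,0,0,0,25,0,0,0,0,0,0,25])

```text
t: 25.52
tool_pos: [0.5664, 0.0644, 0.0881]
orientation: [0.0, 3.141, -0.0]
force: [-0.2, -0.1, -0.8]
opening: 0.0374
gripper_force: 20.0
```

Call:
apply_moves(steps=[0,0,0.06,0,0,0,25,0,0,0.05,0,0,0,25,0,0,0,0,0,0,25,0,0,0,0,0,0,60,0,0,0,0,0,0,60,0,0,0,0,0,0,60,0,0,0,0,0,0,60,0,0,-0.4,0,0,0,60,0,0,-0.9,0,0,0,60,0,0,-0.9,0,0,0,60,0,0,-0.9,0,0,0,60,0,0,0,0,0,0,60])

```text
t: 26.52
tool_pos: [0.5695, 0.0649, 0.1851]
orientation: [-0.001, 3.132, 0.0]
force: [0.6, -0.1, 0.9]
opening: 0.0555
gripper_force: 0.0
```

Run:
```python
from h import *
st(); im,c=look('w11'); cv2.imwrite('pics/w11b.png',im[100:330,130:430]); rings(im,c,.008); go((.4008,.078,.13))
```

```text
t 26.52 pos [0.5695 0.0649 0.1851] yaw_y 90.03 tilt z [ 0.01  0.   -1.  ] q [ 0.02  0.07  1.62 -0.    1.45 -1.55] open 0.0555 F [ 0.6 -0.1  0.9]
blob px [294.  26.] centre [0.3996 0.0784] diam 38.3 fill 0.87
t 26.57 pos [0.5686 0.0649 0.1823] yaw_y 90.03 tilt z [ 0.008  0.    -1.   ] q [ 0.02  0.07  1.62 -0.    1.44 -1.55] open 0.0556 F [-0.   0.6 -0.6]
shift units [5.61 0.44 1.7 ]
```

View pics/w11b.png

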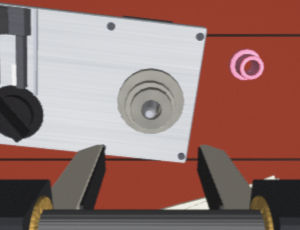

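All three wheels are stacked and centred. Fetching the collar.

Call:
apply_moves(steps=[0.9,0.07,0,0,0,0,60,0.94,0.07,0,0,0,0,60,0.94,0.07,0.3,0,0,0,60,0.94,0.07,0.6,0,0,0,60,0.94,0.07,0.8,0,0,0,60,0.94,0.09,0.6,0,0,0,60,0,0,0.3,0,0,0,60,0,0,0,0,0,0,60,0,0,0,0,0,0,60,0,0,0,0,0,0,60])

```text
t: 27.4
tool_pos: [0.3997, 0.0779, 0.1007]
orientation: [-0.001, 3.139, 0.0]
force: [0.3, 0.6, 0.2]
opening: 0.0558
gripper_force: 0.0
```

Run:
```python
from h import *
go((.4014,.0783,.0145)); im,c=look('w12'); rings(im,c,.008)
```

```text
t 27.4 pos [0.3997 0.0779 0.1007] yaw_y 90.02 tilt z [ 0.002  0.    -1.   ] q [ 0.07 -0.33  2.14 -0.    1.33 -1.5 ] open 0.0558 F [0.3 0.6 0.2]
shift units [-0.05  0.01  2.87]
blob px [281. 213.] centre [0.4002 0.079 ] diam 39.4 fill 0.85
```

Call:
apply_moves(steps=[-0.04,0.02,0.6,0,0,0,60,0,0,0.9,0,0,0,60,0,0,0.9,0,0,0,60,0,0,0.45,0,0,0,60,0,0,0,0,0,0,60,0,0,0,0,0,0,10,0,0,0,0,0,0,10,0,0,0,0,0,0,10,0,0,0,0,0,0,10,0,0,0,0,0,0,10,0,0,0,0,0,0,10], grip_force=15)

```text
t: 28.37
tool_pos: [0.4002, 0.0786, 0.0148]
orientation: [-0.001, 3.14, 0.0]
force: [-0.4, -0.2, 5.9]
opening: 0.0254
gripper_force: 15.0
```

Call:
apply_moves(steps=[0,0,-0.5,0,0,0,10,0,0,-1,0,0,0,10,0,0,-1,0,0,0,10,0,0,-1,0,0,0,10,0,0,-1,0,0,0,10,-0.9,-0.1,-0.2,0,0,0,10,-0.92,-0.08,0,0,0,0,10,-0.92,-0.08,0,0,0,0,10,-0.92,-0.08,0,0,0,0,10,-0.92,-0.08,0,0,0,0,10,-0.92,-0.08,0,0,0,0,10,0,0,0,0,0,0,10])

```text
t: 29.37
tool_pos: [0.5672, 0.0629, 0.1535]
orientation: [-0.0, -3.141, 0.0]
force: [-0.0, -0.1, -0.8]
opening: 0.0254
gripper_force: 15.0
```

Call:
apply_moves(steps=[0,0,0,0,0,0,10,0,0,0,0,0,0,10])

```text
t: 29.53
tool_pos: [0.5635, 0.0636, 0.1543]
orientation: [0.001, -3.14, -0.0]
force: [-0.9, 0.7, -0.4]
opening: 0.026
gripper_force: 15.0
```

Run:
```python
from h import *
go((.5658,.0636,.106))
```

```text
t 29.53 pos [0.5635 0.0636 0.1543] yaw_y 90.03 tilt z [-0.001  0.    -1.   ] q [ 0.02  0.08  1.66  0.    1.4  -1.55] open 0.026 F [-0.9  0.7 -0.4]
shift units [-0.08 -0.    1.61]
```

Call:
apply_moves(steps=[-0.04,0,0,0,0,0,10,0,0,0,0,0,0,10,0,0,0.4,0,0,0,10,0,0,0.4,0,0,0,10,0,0,0.4,0,0,0,10,0,0,0.25,0,0,0,10,0,0,0,0,0,0,10,0,0,0,0,0,0,10])

```text
t: 30.2
tool_pos: [0.5645, 0.0636, 0.1099]
orientation: [0.001, -3.139, 0.0]
force: [1.0, 0.0, -0.9]
opening: 0.0257
gripper_force: 15.0
```

Call:
apply_moves(steps=[0,0,0.07,0,0,0,10,0,0,0.05,0,0,0,10,0,0,0.03,0,0,0,10,0,0,0,0,0,0,10,0,0,0,0,0,0,10])

```text
t: 30.62
tool_pos: [0.5656, 0.0636, 0.107]
orientation: [-0.001, 3.141, -0.0]
force: [1.1, -0.1, -1.3]
opening: 0.0255
gripper_force: 15.0
```

Call:
apply_moves(steps=[0,0,0.03,0,0,0,10,0,0,0,0,0,0,10,0,0,0,0,0,0,50,0,0,0,0,0,0,50,0,0,0,0,0,0,50,0,0,0,0,0,0,50,0,0,-0.4,0,0,0,50,0,0,-0.9,0,0,0,50,0,0,-0.9,0,0,0,50,0,0,0,0,0,0,50,0,0,0,0,0,0,50])

```text
t: 31.53
tool_pos: [0.5673, 0.0637, 0.1752]
orientation: [-0.001, 3.136, 0.0]
force: [-0.2, -1.0, -0.6]
opening: 0.0466
gripper_force: 0.0
```

Call:
apply_moves(steps=[-0.1,-0.9,0,0,0,0,50,-0.1,-1,0,0,0,0,50,-0.1,-1,0,0,0,0,50,-0.1,-1,0,0,0,0,50,-0.1,-0.9,0,0,0,0,50,0,0,0,0,0,0,50,0,0,0,0,0,0,50,0,0,0,0,0,0,50])

```text
t: 32.2
tool_pos: [0.5799, -0.08, 0.171]
orientation: [-0.0, -3.14, -0.001]
force: [-0.1, 1.1, -0.3]
opening: 0.0468
gripper_force: 0.0
```

Run:
```python
from h import *
go((.5845,-.0795,.067)); im,c=look('w13')
k=proj(c,(.5845,-.0795,.075)); t=proj(c,(.4901,-.0689,.091)); s=proj(c,(.5654,.0636,.121)); print(k,t,s)
x0,y0=int(k[0])-70,int(k[1])-110
cv2.imwrite('pics/w13b.png',cv2.resize(im[y0:y0+160,x0:x0+230],None,fx=3,fy=3,interpolation=cv2.INTER_CUBIC)); print(x0,y0)
```

```text
t 32.2 pos [ 0.5799 -0.08    0.171 ] yaw_y 90.0 tilt z [-0.001  0.001 -1.   ] q [-0.22  0.12  1.59  0.    1.44 -1.8 ] open 0.0468 F [-0.1  1.1 -0.3]
shift units [-0.16  0.01  3.47]
[281.39430841 217.74326273] [295.17595367 107.9741961 ] [472.01261679 211.89540147]
211 107
```

View pics/w13b.png

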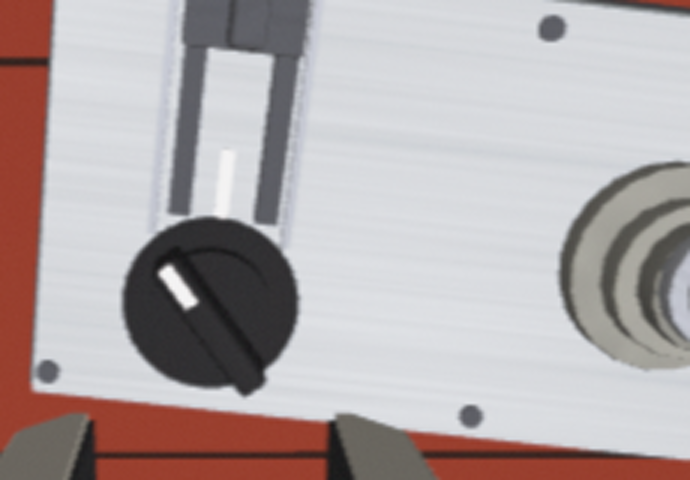

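The crop shows the bar with its white end at (167,268) and black end at (250,385). The white line runs up at (225,185) and the fork is open. The white end is about 41° anticlockwise from the line, so I'll align the fingers, lower and grip the bar. The collar at (690,290) sits on the stack.

Call:
apply_moves(steps=[-0.15,0.01,0,0,0,-0.95,40,0,0,0,0,0,-0.95,40,0,0,0,0,0,-0.95,40,0,0,0,0,0,-0.95,40,0,0,0,0,0,-0.95,40,0,0,0,0,0,-1,40,0,0,0,0,0,0,40,0,0,0,0,0,0,40])

```text
t: 32.92
tool_pos: [0.5849, -0.0789, 0.1717]
orientation: [0.93, -3.001, -0.0]
force: [-0.4, 0.4, -0.1]
opening: 0.0371
gripper_force: 0.0
```

Run:
```python
from h import *
go((.5845,-.0795,.067),124.5)
im=cv2.imread('pics/w13.png'); c=dict(np.load('pics/w13.npz'))
a,b=[onz(c,(211+u/3,107+v/3),.075)[:2] for u,v in((167,260),(255,388))]; d=a-b; print((a+b)/2,np.linalg.norm(d),np.degrees(np.arctan2(d[1],d[0]))%360)
a,b=[onz(c,(211+u/3,107+v/3),.045)[:2] for u,v in((228,150),(222,215))]; d=a-b; print('line',np.degrees(np.arctan2(d[1],d[0]))%360)
```

```text
t 32.92 pos [ 0.5849 -0.0789  0.1717] yaw_y 124.43 tilt z [-0.  0. -1.] q [-0.22  0.13  1.57  0.    1.44 -2.39] open 0.0371 F [-0.4  0.4 -0.1]
shift units [ 0.02 -0.01  3.49]
turn units -0.01
[ 0.5822997  -0.07927598] 0.04882277097523781 213.34813816182333
line 175.00410890444192
```

Call:
apply_moves(steps=[0,0,0.87,0,0,0,40,0,0,0.87,0,0,0,40,0,0,0.87,0,0,0,40,0,0,0.86,0,0,0,40,0,0,0,0,0,0,40,0,0,0,0,0,0,0,0,0,0,0,0,0,0,0,0,0,0,0,0,0,0,0,0,0,0,0,0,0,0,0,0,0,0,0], grip_force=12)

```text
t: 33.75
tool_pos: [0.5856, -0.0788, 0.0698]
orientation: [-0.931, 2.999, 0.003]
force: [-3.5, 5.8, 14.1]
opening: 0.0095
gripper_force: 12.0
```

Call:
apply_moves(steps=[0,0,0,0,0,0.75,0,0,0,0,0,0,0.75,0,0,0,0,0,0,0.75,0,0,0,0,0,0,0.75,0,0,0,0,0,0,0.75,0,0,0,0,0,0,0.75,0,0,0,0,0,0,0.75,0,0,0,0,0,0,0.75,0,0,0,0,0,0,0.75,0,0,0,0,0,0,0,0,0,0,0,0,0,0,0])

```text
t: 34.67
tool_pos: [0.586, -0.0804, 0.0699]
orientation: [0.165, 3.135, -0.001]
force: [-2.7, 0.8, 4.6]
opening: 0.0097
gripper_force: 12.0
```

Call:
apply_moves(steps=[0,0,0,0,0,0,35,0,0,0,0,0,0,35,0,0,0,0,0,0,35,0,0,0,0,0,0,35,0,0,-0.5,0,0,0,35,0,0,-0.9,0,0,0,35,0,0,-0.9,0,0,0,35,0,0,-0.9,0,0,0,35,0,0,0,0,0,0,35,0,0,0,0,0,0,35])

```text
t: 35.5
tool_pos: [0.5865, -0.0804, 0.1661]
orientation: [0.163, 3.133, -0.001]
force: [-0.1, 0.3, -1.3]
opening: 0.0325
gripper_force: 0.0
```

Run:
```python
from h import *
im,c=look('w14')
k=proj(c,(.5845,-.0795,.075)); g=im.min(2); x,y=k.astype(int)
w=np.zeros_like(g); w[y-45:y+30,x-40:x+40]=1
m=((g>200)&(w>0)).astype(np.uint8)
n,l,s,ce=cv2.connectedComponentsWithStats(m); print(k)
for i in range(1,n):
    if s[i,4]>6:
        P=np.array([onz(c,p[::-1],.075)[:2] for p in np.argwhere(l==i)]); e,V=np.linalg.eigh(np.cov(P.T)); v=V[:,1]
        print(ce[i].round(1),s[i,4],P.mean(0).round(4),'axis',np.degrees(np.arctan2(v[1],v[0])).round(1)%180,'dir from knob',np.degrees(np.arctan2(*(P.mean(0)-[.5835,-.0793])[::-1]))%360)
print([(np.round(d['xy'],1).tolist(),round(d['conf'],2),onz(c,d['xy'],.091).round(4)) for d in eyes.place_of('wrist','lock_tab')])
print('tab pred px',proj(c,(.4901,-.0689,.091)))
# dark extent around predicted tab
go((.4901,-.0689,.075),84)
tp=proj(c,(.4901,-.0689,.091)).astype(int); print(g[tp[1]-20:tp[1]+22:2, tp[0]-24:tp[0]+26:2])
```

```text
[281.81135409 211.64196   ]
[250.5 206.3] 1194 [ 0.5772 -0.1067] axis 0.19999999999998863 dir from knob 257.05470535649664
[262.1 173.6] 40 [ 0.5487 -0.0929] axis 6.400000000000006 dir from knob 201.27501619443143
[281.5 168.9] 135 [ 0.5464 -0.0759] axis 84.5 dir from knob 174.71170173171575
[310.9 206.9] 1120 [ 0.5833 -0.0534] axis 167.3 dir from knob 90.44332538252566
[299.1 175.2] 25 [ 0.5534 -0.0613] axis 64.0 dir from knob 149.095030812378
[281.  192.3] 78 [ 0.5668 -0.0784] axis 174.0 dir from knob 176.86300745120056
[([282.6, 90.8], 0.69, array([ 0.486 , -0.0687,  0.091 ]))]
tab pred px [282.96148611  96.69878917]
t 35.6 pos [ 0.5845 -0.08    0.1628] yaw_y 84.03 tilt z [-0.001  0.    -1.   ] q [-0.22  0.14  1.58 -0.    1.42 -1.69] open 0.0326 F [ 0.2 -0.  -0.5]
shift units [3.16 0.04 2.93]
turn units 0.0
[[ 47  45  47  45  44  46  47  45  46  46  45  45  46  45  46  45  46  45
   44  45  45  45  47  48  46]
 [ 43  43  46  47  47  46  44  45  45  45  48  48  50  49  48  44  48  47
   46  46  46  46  46  46  46]
 [ 46  46  46  45  44  46  45  47  46  58  80  86  86  84  86  76  4
[... 1227 characters left out ...]
93  75  92  95  95  98  96  92  94  96
   96  95  94  96 102 177 198]
 [198 179  97  95  96  94  95  94  93  76  90  98  97  96  97  89  93  95
   95  95  95  96 103 162 198]
 [199 180  99  96  94  96  95  95  95  76  93  97  97  95  93  90  94  94
   95  96  95  93 102 173 199]
 [200 180  99  95  94  96  95  95  94  77  90  94  93  91  94  92  95  95
   95  96  95  95 106 175 198]
 [200 184  99  97  95  95  96  96  95  83  69  72  72  74  77  91  95  94
   94  95  94  95 110 191 198]
 [200 206 119  75  76  77  81 108 108 107 108 106 107 106 106  96  95  95
   79  81  81  84 137 183 197]
 [200 206 148  95  94  95 132 214 215 215 215 215 216 215 214 212 211 207
  107  94  94  94 177 194 199]]
```

The white stripe lies at 174.0° and the line at about 174°, so the knob is set. Now the lock tab.

Call:
apply_moves(steps=[0.8,0.01,0,0,0,0,40,0.8,0.01,0,0,0,0,40,0.8,0.01,0,0,0,0,40,0.76,0.01,0,0,0,0,40,0,0,0.7,0,0,0,40,0,0,0.9,0,0,0,40,0,0,0.9,0,0,0,40,0,0,0.4,0,0,0,40,0,0,0,0,0,0,40,0,0,0,0,0,0,40])

```text
t: 36.43
tool_pos: [0.4898, -0.0688, 0.0757]
orientation: [-0.164, -3.134, -0.001]
force: [1.2, 0.8, -0.2]
opening: 0.037
gripper_force: 0.0
```

Call:
apply_moves(steps=[0,0,0,0,0,0,0,0,0,0,0,0,0,0,0,0,0,0,0,0,0,0,0,0,0,0,0,0,0,0,0,0,0,0,0,0,0,0,0,0,0,0], grip_force=15)

```text
t: 36.93
tool_pos: [0.4915, -0.0696, 0.0777]
orientation: [0.164, 3.136, -0.002]
force: [-0.9, -2.6, 4.2]
opening: 0.01
gripper_force: 15.0
```

Call:
apply_moves(steps=[-0.15,0,0,0,0,0,0,-0.15,0,0,0,0,0,0,-0.15,0,0,0,0,0,0,-0.15,0,0,0,0,0,0,-0.15,0,0,0,0,0,0,-0.15,0,0,0,0,0,0,-0.1,0,0,0,0,0,0,0,0,0,0,0,0,0,0,0,0,0,0,0,0])

```text
t: 37.68
tool_pos: [0.5213, -0.073, 0.0777]
orientation: [0.164, 3.136, -0.002]
force: [-0.6, -4.0, 5.3]
opening: 0.0102
gripper_force: 15.0
```

Call:
apply_moves(steps=[-0.04,0,0,0,0,0,0,0,0,0,0,0,0,0,0,0,0,0,0,0,0])

```text
t: 37.93
tool_pos: [0.5215, -0.073, 0.0776]
orientation: [-0.164, -3.136, 0.002]
force: [-7.6, -2.8, 10.2]
opening: 0.01
gripper_force: 15.0
```

Call:
apply_moves(steps=[0,0,0,0,0,0,40,0,0,0,0,0,0,40,0,0,0,0,0,0,40,0,0,0,0,0,0,40,0,0,-0.5,0,0,0,40,0,0,-0.9,0,0,0,40,0,0,-0.9,0,0,0,40,0,0,-0.9,0,0,0,40,0,0,-0.5,0,0,0,40,0,0,0,0,0,0,40,0,0,0,0,0,0,40])

```text
t: 38.85
tool_pos: [0.5225, -0.0723, 0.1884]
orientation: [0.163, 3.135, -0.0]
force: [0.8, -0.1, -0.6]
opening: 0.0371
gripper_force: 0.0
```

Run:
```python
from h import *
st(); im,c=look('w15'); g=im.min(2)
print('tab pred home',proj(c,(.5199,-.0722,.091)))
tp=proj(c,(.5199,-.0722,.091)).astype(int); print(tp,g[tp[1]-28:tp[1]+30:3, tp[0]-24:tp[0]+26:4])
# knob stripe
k=proj(c,(.5668,-.0785,.075)).astype(int); m=np.argwhere(g[k[1]-22:k[1]+23,k[0]-7:k[0]+8]>190)+[k[1]-22,k[0]-7]
P=np.array([onz(c,p[::-1],.075)[:2] for p in m]); e,V=np.linalg.eigh(np.cov(P.T)); print(len(P),P.mean(0),np.degrees(np.arctan2(V[1,1],V[0,1]))%180)
# collar: expected pixel of the flange/grip tops
eyes.read_camera('scene'); cs=eyes.calibration('scene'); print(proj(cs,(.5654,.0636,.091)),[(np.round(d['xy'],1).tolist(),round(d['conf'],2)) for d in eyes.place_of('scene','collar')])
```

```text
t 38.85 pos [ 0.5225 -0.0723  0.1884] yaw_y 84.04 tilt z [ 0.002 -0.    -1.   ] q [-0.23 -0.05  1.73  0.    1.46 -1.7 ] open 0.0371 F [ 0.8 -0.1 -0.6]
tab pred home [280.77236718 209.40221661]
[280 209] [[226 212 225 225 226 225 225 225 225 225 225 210 225]
 [222 210 223 223 224 223 224 223 224 224 224 210 225]
 [224 210  73  48  50  55  56  56  56  57  67 207 222]
 [228 211  98  97  95  87  69  86  94  94  94 208 226]
 [229 210 102 104 104  58  49  55 104 104 104 207 225]
 [228 209 105 106 105  73  80  77 103 104 104 206 228]
 [225 207 104 103 103  93 101 102 103 104 103 204 222]
 [224 206 103 104 103  89 103 104 102 103 102 204 221]
 [227 206 105 103 103  92 103 102 102 100 102 204 226]
 [229 206 106 104 103  93 102 104 103 103 103 205 228]
 [225 205 107 103 105  91 103 105 103 103 105 202 226]
 [226 205 124 101 221  96 103 109 220 101 128 201 227]
 [226 204 126 102 223  97 104 111 223 102 130 201 226]
 [225 211 127 101 225 173 177 172 225 102 132 203 228]
 [224 210 126 102 223 225 245 226 223 103 131 209 227]
 [223 210 126 102 222 224 245 225 223 102 150 209 227]
 [228 210 127 102 143  72  96  80 151 101 151 209 229]
 [229 211 126 101  52  51  50  53  53 101 150 210 229]
 [227 202  90 101  52  48  48  52  53 102  85 205 228]
 [226  59  90 101  46  23  24  26  50 101  82  72 229]]
60 [ 0.56366521 -0.0782744 ] 177.30154497735953
[268.32994241 224.0594151 ] [([269.2, 224.4], 0.49), ([301.1, 277.4], 0.47)]
```

```bash
python3 -c "
from plant import robot
print(robot.close_job())"
```

```text
the job is handed in; nothing more can be done
None
```

The job is handed in: wheels 66, 48 and 39 (57 was absent) and the collar are on the spindle, the knob is on the line and the lock is home against its stop; the hand-in gave no verdict back, and the last checks after my 14 pictures were by measurement only.

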